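Open a tight screw-cap jar in the bench's jar block

ROBOT

A 6-joint arm with a two-finger parallel gripper is mounted at the origin on the work surface; the furniture and walls round the work are solid. World frame = base frame: x ahead of the robot, y to its left, z up, the work surface at z = 0. Lengths are in m, angles in rad, forces in N, time in s.
With the tool pointing down it reaches from about 0.275 to 0.75 m from the base axis. Payload 10.2 kg.
Tool frame: the origin (TCP) lies midway between the tips of the shut fingers; the grasp point (between the pads) lies 19 mm behind it; z points along the fingers, y is the direction in which the jaws open and shut (so a half turn about z gives the same grasp; the last joint's range is limited). The gripper opens to 88 mm and grips with 3 to 60 N. Pads are 18 mm wide; open, the fingers measure 123 mm over their backs; the gripper's body (75 mm by 187 mm) begins 45 mm behind the grasp point.
Start: joints at [-1.449, 0.313, 1.498, -0, 1.331, -0.223], TCP at [0.177, -0.494, 0.239] pointing down, gripper open.
Joint ranges: [-2.94, 2.94], [-0.97, 2.17], [0.19, 2.56], [-1.23, 4.37], [0.02, 3.11], [-2.88, 2.88]. Speed limits (rad/s): [2.39, 2.39, 3.01, 3.14, 3.14, 3.14].

INTERFACE

Orientations are given as a 3x3 rotation matrix whose columns are the frame's x, y, z axes.
In Python, from plant import env, optics gives the robot as it stands.
- The arm moves only by the shell command python3 -m inch 'ROWS' [FORCE]. ROWS is JSON, a list of rows, each an object of numbers: "x", "y", "z": the shift along the tool's x, y, z in m; "wx", "wy", "wz": the turn, a rotation vector about the tool's x, y, z in rad; "gripper": the opening, from 0 (shut) to 1 (fully open). A call has 1 to 12 rows; each row is the pose to reach, as a shift and turn from the pose commanded when the call began, along the tool's axes at that moment; what a row does not reach only later rows make up. A row lasts 1/8 s, in which the tool goes at most 62.5 mm and 10.7 degrees, less where a joint would pass 70% of its speed; a pose out of reach is approached as far as the arm can. A call with a gripper value outside its range is refused whole. The fingers move at their own pace and stop on an object; FORCE is the grip in N (left out, the last holds). Time passes only in rows, so rows that repeat a pose let the fingers close. It gives the time, the measured TCP pose, the force and the opening at its end, in the units of the state.
- env.get_state(): the state, without advancing time (a new reading comes with each control period).
- optics.camera(name): name is "scene" or "top" or "wrist"; returns the picture (480x640x3 uint8, blue, green, red); there is no depth.
- optics.camera_params(name): a dict with "fx", "fy", "cx", "cy" (pixels), "view" (4x4, takes a point from world to camera coordinates). Camera axes: x right, y down, z forward; pixel columns grow to the right and rows downward; lengths in m; the calibration is good to about 2 mm. A picture is of the moment at which its call begins: read the wrist's pose just before it. camera_params takes no time and is no camera call; for the wrist camera it gives the pose at the moment of the call.
- env.finish_job(): hands the job in, once; it reports no verdict.
The state is a dict: "t": time; "joints": joint angles; "qd": joint speeds; "effort": joint torques, N m; "tcp_pos": TCP position; "ee_rot": TCP orientation; "force": force on the tool from outside, world axes, zero at the start; "wrist_torque": the same for the moment, N m; "gripper_width": finger opening in m.
Only numpy, scipy, OpenCV 4.12 (cv2) and the standard library are available. Lean on these libraries where they do the work, as an engineer would, in place of code of your own. Each camera call takes 0.05 s, during which the arm holds its last target.

TASK

Set the closed white jar down into the square pocket of the wooden block, which keeps it from turning. Then unscrew its tight blue cap (anticlockwise from above) until the threads let go, lift it clear, and finish still holding the cap upright and still just above the open jar, a few centimetres over its mouth. The jar stays standing fully down in the block, and the other things on the bench are left where they are.

Things in the scene. Friction and masses are not known exactly. Their poses are not given: they have to be found in the camera images.
- jar_mid (a point): Centre of the square part (62x62 mm, 70 mm high) of the white jar with a grey band, 35 mm above its underside; z up, x and y square to its sides. A round neck, 40 mm across, rises to the mouth, 104 mm above the underside. At first it stands loose on the bench, closed tight; it may be carried by its cap.
- jar: The whole jar, about 0.25 to 0.5 kg; origin at the centre of its underside. A black rubber seal disc lies on its mouth (its top is 110 mm above the underside); three tabs on it make it turn with the cap, tightly, and it stays on the jar when the cap is lifted off.
- cap_mid (a point): Centre of the blue ribbed cap, a cylinder 60 mm across and 30 mm high, open below, a white line on top along its x. The point is half-way up it, z up. Screwed on, it is about 64 mm above jar_mid, and the cap's lower rim is 14 mm above the square part of the jar (neck and shoulder, narrower than the cap, between).
- cap: The whole cap, 0.1 kg; origin at the centre of its lower rim. Three lugs sit under three short threads: turned anticlockwise from above, relative to the jar, it is free after 1.0 rad and can be lifted off until about 1.6 rad, where the next threads stop it. Friction holds it with 0.35 to 0.45 N m. Before it is free, pulling it up lifts the jar too, 1 to 3 mm later.
- pocket (a point): Floor centre of the square pocket in the dark wooden block fixed to the bench (120x120x36 mm, screw heads at its corners). Pocket 66x66 mm, 28 mm deep, 4 mm chamfer at the mouth, floor 8 mm above the bench; x and y square to its sides, z up. Seated, jar_mid is 35 mm above this point; the jar can still turn up to 0.13 rad in it before the walls stop it.
- film_roll_at (a point): Bystander, loose: white roll of stretch film, 92 mm across, 102 mm high; this point is on its middle, 5 mm above its underside.
- tin_at (a point): Bystander, loose: small round open grey tin with screws, 66 mm across, 41 mm high; this point is on its middle, 5 mm above its underside.
- measure_at (a point): Bystander, loose: yellow tape measure, 67x85x31 mm; this point is on its middle, 5 mm above its underside.
- black_tape_at (a point): Bystander, loose: roll of black tape lying flat, 64 mm across, 19 mm high; this point is on its middle, 5 mm above its underside.
- key_at (a point): Bystander, loose: white plastic L-shaped corner key, 42x42x9 mm; this point is on its middle, 5 mm above its underside.

How it is judged:
On the way, in this order (a step that is already met when the one before it is completed fails the run):
1. the closed jar stands fully down in the pocket, its cap still on (horizontal distance between jar_mid and pocket below 0.006 m and z of jar_mid in the frame of pocket below 0.038 m and angle between jar_mid's own z axis and vertical below 0.06 rad and z of cap_mid in the frame of jar_mid below 0.07 m), for 0.2 s.
2. the cap is free of the threads and rises off the jar while the jar stays down in the pocket (horizontal distance between jar_mid and pocket below 0.006 m and z of jar_mid in the frame of pocket below 0.038 m and angle between jar_mid's own z axis and vertical below 0.06 rad and z of cap_mid in the frame of jar_mid above 0.078 m), for 0.1 s.
At the end, for the whole second after the job is handed in: Jar upright (0.06 rad), fully down (3 mm) and within 6 mm of the middle of the pocket. Cap held by the fingers (over 1 N), still, upright within 0.25 rad, touching nothing of the jar, within 30 mm sideways of its axis, lower rim 0 to 75 mm above the seal. Fingers off the jar (horizontal distance between jar_mid and pocket below 0.006 m and z of jar_mid in the frame of pocket below 0.038 m and angle between jar_mid's own z axis and vertical below 0.06 rad and z of cap_mid in the frame of jar_mid between 0.09 and 0.165 m and horizontal distance between cap_mid and jar_mid below 0.03 m and angle between cap_mid's own z axis and vertical below 0.25 rad and contact force between the fingers and cap above 1 N and contact force between each of cap, the fingers and jar below 0.1 N and linear speed of cap below 0.02 m/s); the arm keeps its last pose, push and grip.
It fails at once if the cap comes off the jar while the jar is not down in the pocket (z of cap_mid in the frame of jar_mid above 0.078 m and not (horizontal distance between jar_mid and pocket below 0.006 m and z of jar_mid in the frame of pocket below 0.038 m and angle between jar_mid's own z axis and vertical below 0.06 rad)).
It fails at once if the jar is tipped over (angle between jar_mid's own z axis and vertical above 0.5 rad).
It fails at once if a bystander is pushed more than 3 cm from its place (distance of any of film_roll_at, tin_at, measure_at, black_tape_at, key_at from where it was at the start of the episode above 0.03 m).
It also fails if it takes over 43 s, if anything falls off the work surface, if the arm or the gripper's body presses on something with over 40 N, if the wrist force passes 120 N, or if a joint passes its speed limit or range.

## Working session

There is one attempt and no reset: what is moved stays moved. The work goes in short steps, Python scripts to look and compute and a shell command to move; the robot and the scene stay as the last step left them, time stands still between calls to the robot, and variables do not carry over. Pictures are saved under pics/ and viewed, and the job is handed in when it is done.

```bash
ls; mkdir -p pics; python3 - <<'E'
from plant import env, optics
import cv2
s=env.get_state(); print(s['t'],s['tcp_pos'],s['ee_rot'],s['gripper_width'])
for n in ['scene','top','wrist']:
    p=optics.camera_params(n); print(n,p)
    cv2.imwrite(f'pics/{n}0.png',optics.camera(n))
E
```

```text
pics
0.0 [ 0.17740273 -0.49387341  0.23817284] [[ 9.41145314e-01  3.38002166e-01 -1.84712675e-04]
 [ 3.38002127e-01 -9.41144528e-01  1.24093804e-03]
 [ 2.45598421e-04 -1.23033630e-03 -9.99999213e-01]] 0.08832882923536725
scene {'fx': 605.420487556895, 'fy': 605.420487556895, 'cx': 326.28230001226234, 'cy': 237.46993957575043, 'view': array([[-0.77921096, -0.62669496,  0.00914915,  0.30136516],
       [-0.38491815,  0.46697168, -0.79610016,  0.38853879],
       [ 0.49463957, -0.62385164, -0.60509572,  0.97826889],
       [ 0.        ,  0.        ,  0.        ,  1.        ]])}
top {'fx': 509.0760227355684, 'fy': 509.0760227355684, 'cx': 317.11152015216715, 'cy': 237.42098179385317, 'view': array([[-0.01475834, -0.99953618,  0.02663869, -0.19493025],
       [-0.99203963,  0.01130514, -0.12541761,  0.58107925],
       [ 0.12505828, -0.02827759, -0.99174634,  1.24290597],
       [ 0.        ,  0.        ,  0.        ,  1.        ]])}
wrist {'fx': 403.44677269793414, 'fy': 403.44677269793414, 'cx': 326.0132555791109, 'cy': 231.71847383911188, 'view': array([[ 3.38734142e-01, -9.40881966e-01, -5.54301634e-04,
        -5.24381292e-01],
       [-9.05637839e-01, -3.26205254e-01,  2.70943237e-01,
        -3.62027440e-02],
       [-2.55106422e-01, -9.12757283e-02, -9.62595167e-01,
         3.89042236e-01],
       [ 0.00000000e+00,  0.00000000e+00,  0.00000000e+00,
         1.00000000e+00]])}
```

View pics/scene0.png

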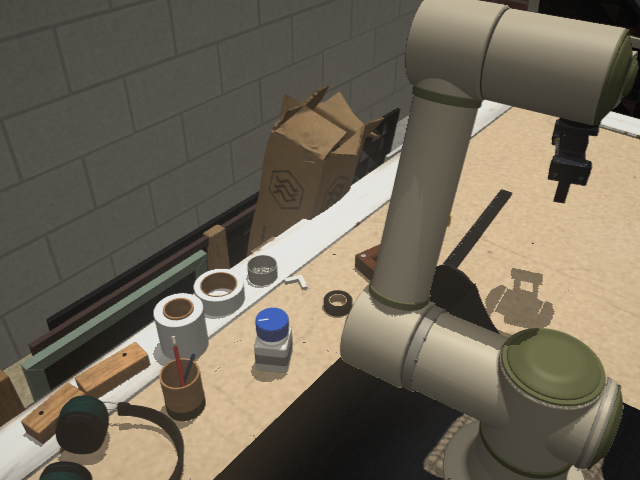

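View pics/top0.png

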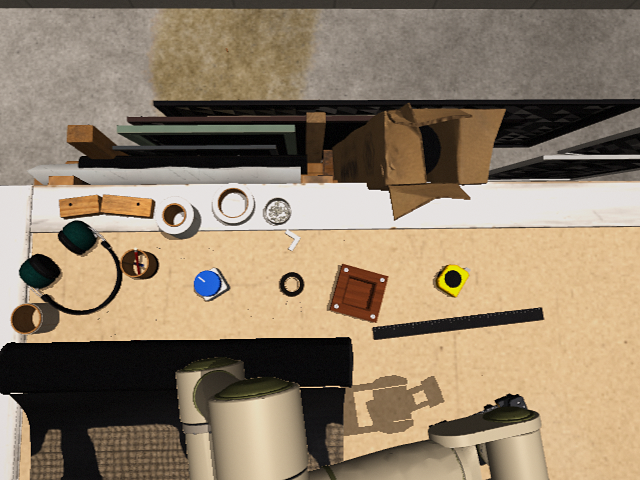

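View pics/wrist0.png

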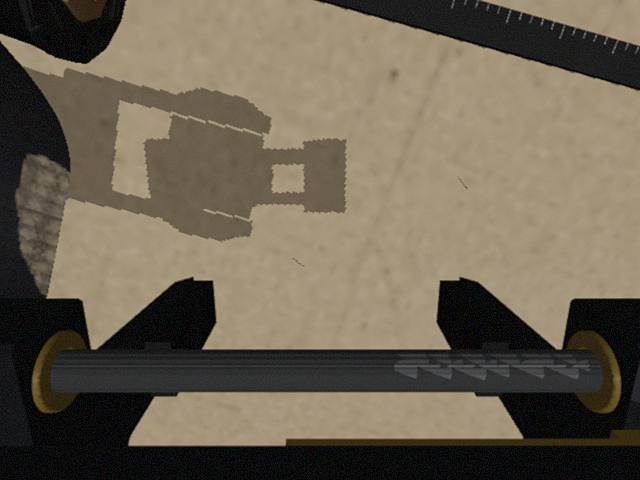

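The top view shows the jar (blue cap) at (208,284), the pocket block at (359,293), tape at (291,284), measure at (452,280). Measuring.

```bash
cat > h.py <<'E'
import numpy as np, cv2
from plant import env, optics
def ray(p,uv,z):
    V=np.array(p['view']);R=V[:3,:3];c=-R.T@V[:3,3]
    d=R.T@np.array([(uv[0]-p['cx'])/p['fx'],(uv[1]-p['cy'])/p['fy'],1.])
    return c+d*(z-c[2])/d[2]
def proj(p,X):
    V=np.array(p['view']);q=V[:3,:3]@np.array(X)+V[:3,3]
    return np.array([p['fx']*q[0]/q[2]+p['cx'],p['fy']*q[1]/q[2]+p['cy']])
def big(m):
    c,_=cv2.findContours(m,cv2.RETR_EXTERNAL,cv2.CHAIN_APPROX_NONE)
    return max(c,key=cv2.contourArea)
E
python3 - <<'E'
from h import *
for n in ['top','scene']:
    im=cv2.imread(f'pics/{n}0.png');p=optics.camera_params(n)
    hsv=cv2.cvtColor(im,cv2.COLOR_BGR2HSV)
    m=cv2.inRange(hsv,(105,120,60),(125,255,255))
    c=big(m); print(n,'cap bbox',cv2.boundingRect(c),cv2.contourArea(c))
    M=cv2.moments(c);u=(M['m10']/M['m00'],M['m01']/M['m00'])
    print(u,ray(p,u,0.114),ray(p,u,0.105))
im=cv2.imread('pics/top0.png');p=optics.camera_params('top')
roi=im[250:335,315:400]
cv2.imwrite('pics/blk.png',cv2.resize(roi,None,fx=7,fy=7,interpolation=cv2.INTER_CUBIC))
cv2.imwrite('pics/jar.png',cv2.resize(im[250:320,175:255],None,fx=8,fy=8,interpolation=cv2.INTER_CUBIC))
im2=cv2.imread('pics/scene0.png')
cv2.imwrite('pics/jars.png',cv2.resize(im2[295:385,230:320],None,fx=6,fy=6,interpolation=cv2.INTER_CUBIC))
hsv=cv2.cvtColor(im,cv2.COLOR_BGR2HSV)
for n,u,z in [('tape',(291,284),.019),('measure',(452,280),.03),('tin',(277,210),.041),('base',(245,430),.0)]: print(n,ray(p,u,z))
print('shots')
E
```

```text
top cap bbox (194, 271, 27, 25) 499.5
(206.75275275275274, 283.0707374040707) [0.46476296 0.05844721 0.114     ] [0.46511358 0.06013715 0.105     ]
scene cap bbox (256, 308, 32, 23) 549.0
(271.5006071645416, 319.0458409228901) [0.46509759 0.0630803  0.114     ] [0.47157486 0.05671733 0.105     ]
tape [ 0.46320447 -0.13537085  0.019     ]
measure [ 0.46726788 -0.54227128  0.03      ]
tin [ 0.64923775 -0.102114    0.041     ]
base [ 0.10630888 -0.01849064  0.        ]
shots
```

View pics/blk.png

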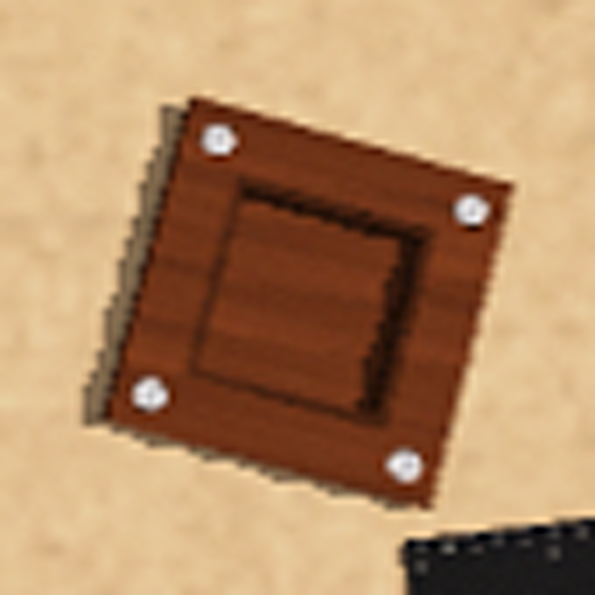

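View pics/jar.png

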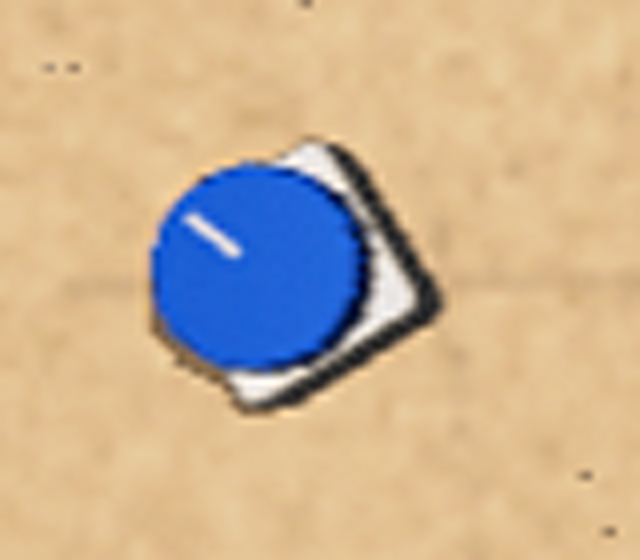

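View pics/jars.png

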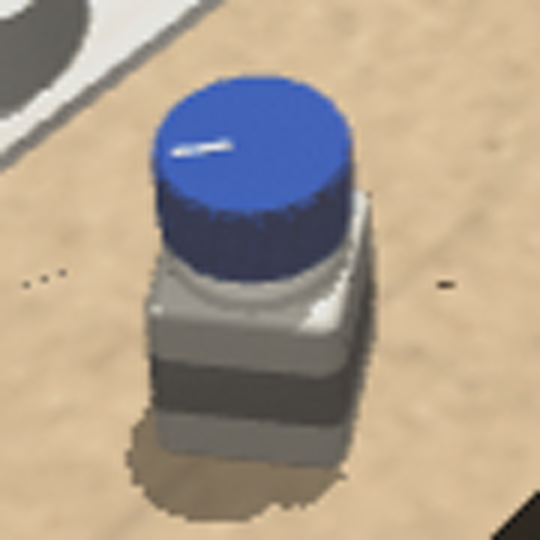

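```bash
python3 - <<'E'
from h import *
p=optics.camera_params('top');im=cv2.imread('pics/top0.png')
# screw heads: bright blobs inside block roi
hsv=cv2.cvtColor(im,cv2.COLOR_BGR2HSV)
m=cv2.inRange(hsv,(0,0,170),(180,60,255));k=np.zeros_like(m);k[258:325,328:390]=1;m*=k
n,l,s,c=cv2.connectedComponentsWithStats(m)
P=[]
for i in range(1,n):
    if s[i,4]>8: q=ray(p,c[i],0.037);P.append(q);print(c[i],s[i,4],q)
P=np.array(P);print('block',P.mean(0))
d=P[1]-P[0];
for i in range(4):
  for j in range(i): 
    d=P[i]-P[j];print(i,j,np.linalg.norm(d),np.arctan2(d[1],d[0])%(np.pi/2))
# pocket mouth corners
c4=np.array([(240,185),(425,235),(380,420),(193,372)])/7+[315,250]
Q=np.array([ray(p,u,.036) for u in c4]);print('mouth',Q.mean(0));
for a,b in ((0,1),(1,2),(2,3),(3,0)):
    d=Q[b]-Q[a];print(np.linalg.norm(d),np.arctan2(d[1],d[0])%(np.pi/2))
J=[(320,143),(412,300),(245,405)]
J=[ray(p,np.array(u)/8+[175,250],.07) for u in J];print(J,'jar c',(J[0]+J[2])/2)
for a,b in ((0,1),(1,2)):
    d=J[b]-J[a];print(np.linalg.norm(d),np.arctan2(d[1],d[0])%(np.pi/2))
E
```

```text
[345.86666667 269.53333333] 15 [ 0.49680744 -0.27348256  0.037     ]
[381.93333333 279.6       ] 15 [ 0.47040942 -0.36344472  0.037     ]
[335.8        305.73333333] 15 [ 0.40726442 -0.24647581  0.037     ]
[372.33333333 316.26666667] 15 [ 0.38000378 -0.33674022  0.037     ]
block [ 0.43862126 -0.30503583  0.037     ]
1 0 0.09375523677887708 1.2853735902287124
2 0 0.09352709222624093 1.2778663837561872
2 1 0.1329248523392232 0.49501275004218037
3 0 0.13283307191122912 0.4963500637173466
3 1 0.09426721985908466 1.2835786126501105
3 2 0.09429107426987146 1.2774977764413757
mouth [ 0.4372798  -0.30566763  0.036     ]
0.06851044397467095 1.2936988273146406
0.06767943179055293 1.3022713183306012
0.06855904774020753 1.306708443136939
0.06857095237209757 1.301535639588064
[array([0.50295493, 0.04726167, 0.07      ]), array([0.45515491, 0.01913203, 0.07      ]), array([0.42441634, 0.06889015, 0.07      ])] jar c [0.46368564 0.05807591 0.07      ]
0.055462771819127794 0.5319101681385261
0.05848699785857416 0.5533759597279175
```

```bash
python3 -m inch '[{"x":0.045,"y":-0.042,"wz":-0.06,"gripper":1},{"x":0.09,"y":-0.084,"wz":-0.12,"gripper":1},{"x":0.13,"y":-0.12,"wz":-0.2,"gripper":1},{"x":0.17,"y":-0.16,"wz":-0.27,"gripper":1},{"x":0.21,"y":-0.2,"wz":-0.34,"gripper":1},{"x":0.25,"y":-0.235,"wz":-0.4,"gripper":1},{"x":0.29,"y":-0.27,"wz":-0.46,"gripper":1},{"x":0.33,"y":-0.305,"wz":-0.52,"gripper":1},{"x":0.37,"y":-0.34,"wz":-0.58,"gripper":1},{"x":0.41,"y":-0.38,"wz":-0.645,"gripper":1},{"x":0.458,"y":-0.424,"wz":-0.645,"gripper":1},{"x":0.458,"y":-0.424,"wz":-0.645,"gripper":1}]'; python3 - <<'E'
from h import *
s=env.get_state();print(s['t'],s['tcp_pos'],s['ee_rot'],s['joints'])
p=optics.camera_params('wrist');V=p['view'];print(-V[:3,:3].T@V[:3,3])
cv2.imwrite('pics/w1.png',optics.camera('wrist'))
E
```

```text
0.15 [ 0.17742004 -0.49393031  0.2383315 ] [[ 9.41140105e-01  3.38016699e-01 -1.20757163e-04]
 [ 3.38016662e-01 -9.41139671e-01  9.25518698e-04]
 [ 1.99191419e-04 -9.11860697e-04 -9.99999564e-01]] [-1.44939591e+00  3.13297296e-01  1.49819195e+00 -8.01509152e-06
  1.33103674e+00 -2.23406491e-01]
[ 0.24408807 -0.46969278  0.3840839 ]invalid input at $[0]: expected keys x, y, z, wx, wy, wz, gripper
```

View pics/w1.png

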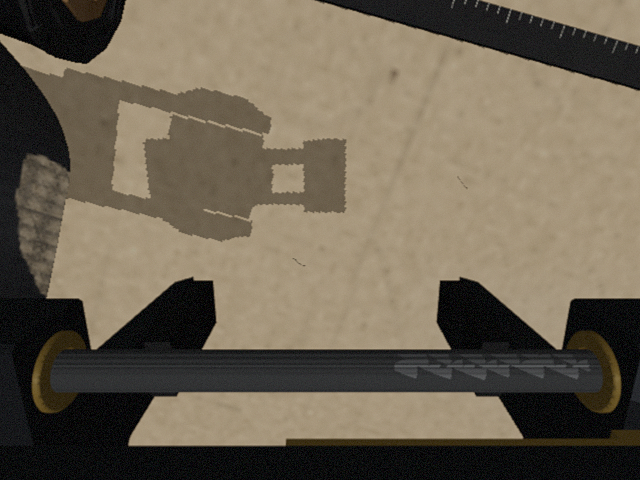

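The move was refused because every key is required. The arm did not move; the picture is unchanged.

```bash
python3 -m inch '[{"x":0.045,"y":-0.042,"z":0,"wx":0,"wy":0,"wz":-0.06,"gripper":1},{"x":0.09,"y":-0.084,"z":0,"wx":0,"wy":0,"wz":-0.12,"gripper":1},{"x":0.13,"y":-0.12,"z":0,"wx":0,"wy":0,"wz":-0.2,"gripper":1},{"x":0.17,"y":-0.16,"z":0,"wx":0,"wy":0,"wz":-0.27,"gripper":1},{"x":0.21,"y":-0.2,"z":0,"wx":0,"wy":0,"wz":-0.34,"gripper":1},{"x":0.25,"y":-0.235,"z":0,"wx":0,"wy":0,"wz":-0.4,"gripper":1},{"x":0.29,"y":-0.27,"z":0,"wx":0,"wy":0,"wz":-0.46,"gripper":1},{"x":0.33,"y":-0.305,"z":0,"wx":0,"wy":0,"wz":-0.52,"gripper":1},{"x":0.37,"y":-0.34,"z":0,"wx":0,"wy":0,"wz":-0.58,"gripper":1},{"x":0.41,"y":-0.38,"z":0,"wx":0,"wy":0,"wz":-0.645,"gripper":1},{"x":0.458,"y":-0.424,"z":0,"wx":0,"wy":0,"wz":-0.645,"gripper":1},{"x":0.458,"y":-0.424,"z":0,"wx":0,"wy":0,"wz":-0.645,"gripper":1}]'; python3 - <<'E'
from h import *
s=env.get_state();print(s['t'],s['tcp_pos'],s['ee_rot'],s['joints'],s['qd'])
cv2.imwrite('pics/w2.png',optics.camera('wrist'))
E
```

```text
t: 1.7
tcp_pos: [0.4657, 0.0627, 0.2383]
ee_rot: [[0.545, 0.839, -0.001], [0.839, -0.545, 0.0], [0.0, -0.001, -1.0]]
force: [-0.1, -0.7, -1.1]
gripper_width: 0.0882
1.7 [0.46567833 0.06270881 0.23828395] [[ 5.44527896e-01  8.38742515e-01 -6.03247502e-04]
 [ 8.38742731e-01 -5.44527712e-01  4.49786434e-04]
 [ 4.87700227e-05 -7.50890717e-04 -9.99999717e-01]] [-1.16457672e-01  1.91720452e-01  1.65549046e+00  3.91435011e-04
  1.29503319e+00  4.59261748e-01] [-0.04405301 -0.00486079  0.0123391  -0.01875954  0.00752842 -0.00834152]
```

View pics/w2.png

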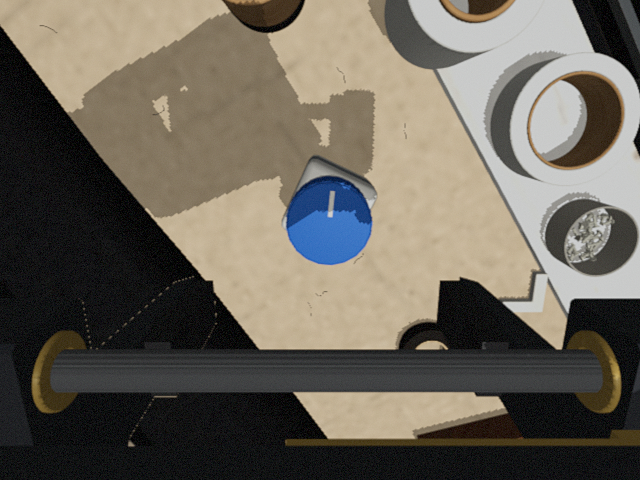

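```bash
python3 - <<'E'
from h import *
p=optics.camera_params('wrist');im=cv2.imread('pics/w2.png')
hsv=cv2.cvtColor(im,cv2.COLOR_BGR2HSV)
m=cv2.inRange(hsv,(100,110,40),(125,255,255));c=big(m)
print(cv2.boundingRect(c),cv2.minEnclosingCircle(c))
h=cv2.convexHull(c);M=cv2.moments(h);u=(M['m10']/M['m00'],M['m01']/M['m00']);print(u,ray(p,u,.114),ray(p,u,.108))
print('r',[ray(p,(u[0]+s*43,u[1]),.114) for s in (1,-1)])
cv2.imwrite('pics/w2c.png',cv2.resize(im[140:280,270:400],None,fx=4.2,fy=4.2,interpolation=cv2.INTER_CUBIC))
p=optics.camera_params('top')
print(optics.camera_params('wrist')['view'])
E
```

```text
(287, 176, 85, 89) ((328.3954162597656, 220.0880889892578), 44.153202056884766)
(328.60393033115616, 220.56184828692562) [0.46867935 0.06212158 0.114     ] [0.46788423 0.06082737 0.108     ]
r [array([0.49355036, 0.0459348 , 0.114     ]), array([0.44380818, 0.07830846, 0.114     ])]
[[ 8.38122019e-01 -5.45482796e-01 -2.83795629e-05 -3.57133148e-01]
 [-5.24903768e-01 -8.06516960e-01  2.72041223e-01  2.57401686e-01]
 [-1.48416696e-01 -2.27988842e-01 -9.62285598e-01  4.71845337e-01]
 [ 0.00000000e+00  0.00000000e+00  0.00000000e+00  1.00000000e+00]]
```

View pics/w2c.png

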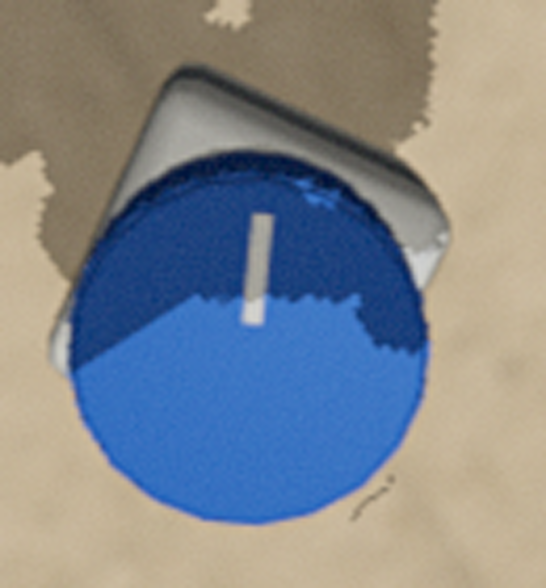

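```bash
python3 - <<'E'
from h import *
p=optics.camera_params('wrist');ps=optics.camera_params('scene')
f=lambda a,z=.07:ray(p,np.array(a)/4.2+[270,140],z)
def ang(a,b): d=b-a;return np.arctan2(d[1],d[0])%(np.pi/2)
print(ang(f((215,82)),f((395,178))), ang(f((158,105)),f((78,270))))
print('cap',f((249,346),.114),'line',np.array(f((252,325),.114)-f((262,213),.114)))
g=lambda a,z:ray(ps,np.array(a)/6+[230,295],z)
print('scene bottom edge',ang(g((165,452),.0),g((335,466),.0)))
# scene cap top ellipse centre
print('cap scene',g((253,145),.114))
pt=optics.camera_params('top')
print('cap top',ray(pt,np.array((256,267))/8+[175,250],.114),ray(pt,np.array((258,267))/8+[175,250],.114))
E
```

```text
0.5076820777655082 0.5295615406077561
cap [0.46836909 0.06077708 0.114     ] line [-0.01142549 -0.01469545  0.        ]
scene bottom edge 0.5806842362774693
cap scene [0.46395254 0.06254025 0.114     ]
cap top [0.46404824 0.05786554 0.114     ] [0.46404024 0.05728616 0.114     ]
```

```bash
python3 -m inch '[{"x":0.0016,"y":0.0014,"z":0.05,"wx":0,"wy":0,"wz":0,"gripper":1},{"x":0.0016,"y":0.0014,"z":0.09,"wx":0,"wy":0,"wz":0,"gripper":1},{"x":0.0016,"y":0.0014,"z":0.12,"wx":0,"wy":0,"wz":0,"gripper":1},{"x":0.0016,"y":0.0014,"z":0.14,"wx":0,"wy":0,"wz":0,"gripper":1},{"x":0.0016,"y":0.0014,"z":0.156,"wx":0,"wy":0,"wz":0,"gripper":1},{"x":0.0016,"y":0.0014,"z":0.156,"wx":0,"wy":0,"wz":0,"gripper":1},{"x":0.0016,"y":0.0014,"z":0.156,"wx":0,"wy":0,"wz":0,"gripper":1}]'; python3 - <<'E'
from h import *
cv2.imwrite('pics/w3.png',optics.camera('wrist'))
E
```

```text
t: 2.62
tcp_pos: [0.4674, 0.0595, 0.0834]
ee_rot: [[0.55, 0.835, 0.001], [0.835, -0.55, -0.0], [0.0, 0.001, -1.0]]
force: [0.8, -0.2, -0.9]
gripper_width: 0.0882
```

View pics/w3.png

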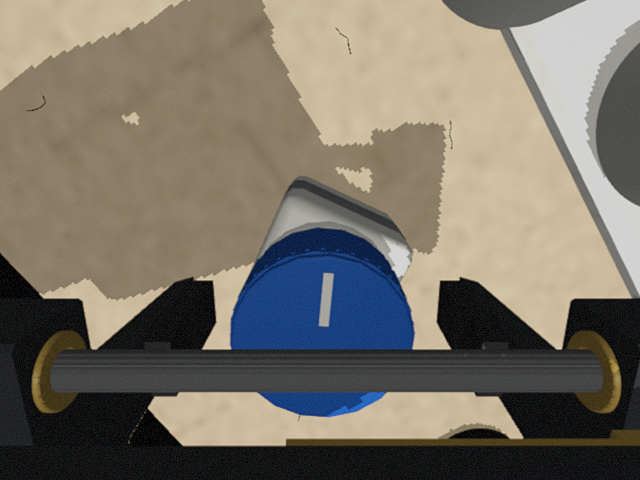

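```bash
python3 - <<'E'
from h import *
s=env.get_state();p=optics.camera_params('wrist');t=s['tcp_pos']
print(s['t'],t,proj(p,[t[0],t[1],.114]),ray(p,(322,333),.114))
E
```

```text
2.675 [0.4675633 0.0597378 0.0835401] [324.61552015 346.26941566] [0.46949688 0.06419732 0.114     ]
```

```bash
python3 -m inch '[{"x":0.0025,"y":0,"z":0,"wx":0,"wy":0,"wz":0,"gripper":1},{"x":0.0025,"y":0,"z":0,"wx":0,"wy":0,"wz":0,"gripper":0.5},{"x":0.0025,"y":0,"z":0,"wx":0,"wy":0,"wz":0,"gripper":0.5},{"x":0.0025,"y":0,"z":0,"wx":0,"wy":0,"wz":0,"gripper":0.5},{"x":0.0025,"y":0,"z":0,"wx":0,"wy":0,"wz":0,"gripper":0.5},{"x":0.0025,"y":0,"z":0,"wx":0,"wy":0,"wz":0,"gripper":0.5},{"x":0.0025,"y":0,"z":0,"wx":0,"wy":0,"wz":0,"gripper":0.5}]' 60; python3 - <<'E'
from h import *
cv2.imwrite('pics/w4.png',optics.camera('wrist'))
print(env.get_state())
E
```

```text
t: 3.55
tcp_pos: [0.4686, 0.0624, 0.0827]
ee_rot: [[0.549, 0.836, -0.0], [0.836, -0.549, 0.0], [0.0, -0.0, -1.0]]
force: [0.3, -0.2, 1.1]
gripper_width: 0.059
{'t': 3.6, 'joints': array([-1.16178486e-01,  3.95714021e-01,  1.83911201e+00,  6.36971375e-05,
        9.06906397e-01,  4.64811844e-01]), 'qd': array([-0.00013169,  0.00104186, -0.00069445,  0.00062262,  0.00084184,
        0.00029234]), 'effort': array([-2.56092316e-01, -3.78778124e+01, -1.94736528e+01, -2.23393959e-02,
       -1.58702326e-01,  3.99056250e-05]), 'tcp_pos': array([0.46854282, 0.062421  , 0.08271803]), 'ee_rot': array([[ 5.48884853e-01,  8.35897960e-01, -1.33012571e-04],
       [ 8.35897971e-01, -5.48884849e-01,  6.60315338e-05],
       [-1.78129607e-05, -1.47428647e-04, -9.99999989e-01]]), 'force': array([1.08072081, 0.28267343, 0.84424154]), 'wrist_torque': array([0.07777074, 0.02301916, 0.04654787]), 'gripper_width': 0.05920700760243324}
```

View pics/w4.png

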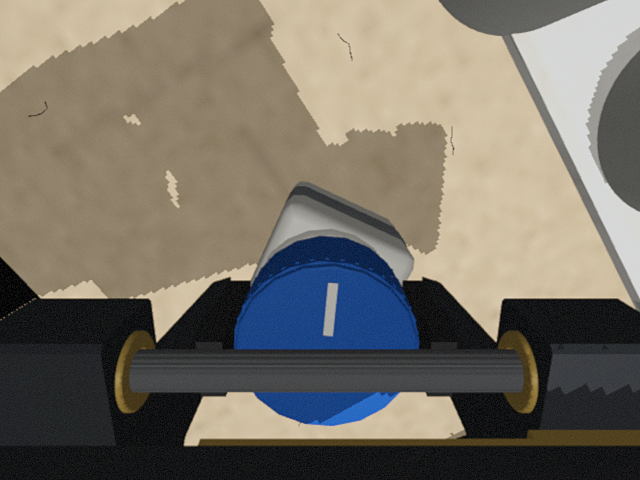

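```bash
python3 -m inch '[{"x":0,"y":0,"z":-0.015,"wx":0,"wy":0,"wz":0,"gripper":0.5},{"x":0,"y":0,"z":-0.04,"wx":0,"wy":0,"wz":0,"gripper":0.5},{"x":0,"y":0,"z":-0.075,"wx":0,"wy":0,"wz":0,"gripper":0.5},{"x":-0.01,"y":0.004,"z":-0.1,"wx":0,"wy":0,"wz":0.02,"gripper":0.5},{"x":-0.035,"y":0.013,"z":-0.11,"wx":0,"wy":0,"wz":0.08,"gripper":0.5},{"x":-0.07,"y":0.026,"z":-0.11,"wx":0,"wy":0,"wz":0.16,"gripper":0.5},{"x":-0.105,"y":0.039,"z":-0.11,"wx":0,"wy":0,"wz":0.24,"gripper":0.5},{"x":-0.14,"y":0.052,"z":-0.11,"wx":0,"wy":0,"wz":0.32,"gripper":0.5},{"x":-0.175,"y":0.065,"z":-0.11,"wx":0,"wy":0,"wz":0.4,"gripper":0.5},{"x":-0.21,"y":0.078,"z":-0.11,"wx":0,"wy":0,"wz":0.48,"gripper":0.5},{"x":-0.245,"y":0.09,"z":-0.11,"wx":0,"wy":0,"wz":0.56,"gripper":0.5},{"x":-0.28,"y":0.103,"z":-0.11,"wx":0,"wy":0,"wz":0.64,"gripper":0.5}]' 60
```

```text
t: 5.1
tcp_pos: [0.4003, -0.2291, 0.1931]
ee_rot: [[0.94, 0.34, -0.0], [0.34, -0.94, 0.0], [-0.0, -0.001, -1.0]]
force: [-0.4, -0.2, -6.0]
gripper_width: 0.0593
```

```bash
python3 -m inch '[{"x":-0.018,"y":0.027,"z":0,"wx":0,"wy":0,"wz":0.07,"gripper":0.5},{"x":-0.033,"y":0.05,"z":0,"wx":0,"wy":0,"wz":0.13,"gripper":0.5},{"x":-0.043,"y":0.065,"z":0,"wx":0,"wy":0,"wz":0.17,"gripper":0.5},{"x":-0.047,"y":0.073,"z":0,"wx":0,"wy":0,"wz":0.185,"gripper":0.5},{"x":-0.047,"y":0.073,"z":0,"wx":0,"wy":0,"wz":0.185,"gripper":0.5},{"x":-0.047,"y":0.073,"z":0,"wx":0,"wy":0,"wz":0.185,"gripper":0.5},{"x":-0.047,"y":0.073,"z":0,"wx":0,"wy":0,"wz":0.185,"gripper":0.5}]' 60; python3 - <<'E'
from h import *
s=env.get_state();print(s['tcp_pos'],s['ee_rot'],s['joints'])
import pickle
pickle.dump(optics.camera_params('wrist'),open('w5.pkl','wb'))
cv2.imwrite('pics/w5.png',optics.camera('wrist'))
cv2.imwrite('pics/t5.png',optics.camera('top'))
E
```

```text
t: 5.98
tcp_pos: [0.3821, -0.3123, 0.1928]
ee_rot: [[0.986, 0.165, -0.0], [0.165, -0.986, 0.0], [-0.0, -0.0, -1.0]]
force: [0.6, 0.3, -6.4]
gripper_width: 0.059
[ 0.38207161 -0.31227476  0.19276147] [[ 9.86278479e-01  1.65090153e-01 -6.30224385e-05]
 [ 1.65090162e-01 -9.86278462e-01  1.85876059e-04]
 [-3.14713668e-05 -1.93729941e-04 -9.99999981e-01]] [-9.23170313e-01  2.86215794e-01  1.65909285e+00  6.64799711e-05
  1.19647027e+00  4.81752276e-01]
```

View pics/w5.png

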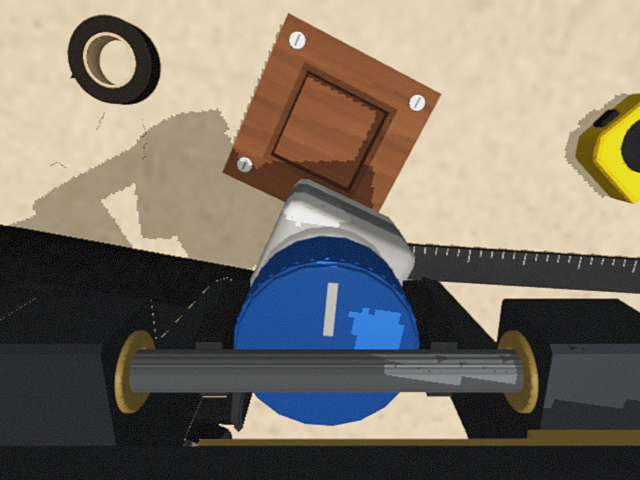

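View pics/t5.png

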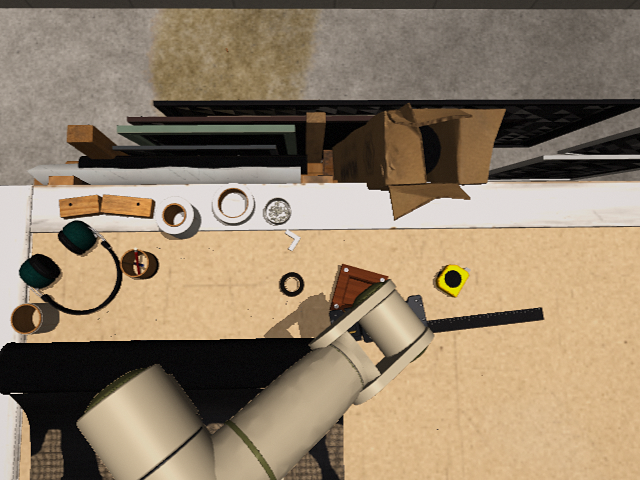

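```bash
python3 - <<'E'
from h import *
import pickle
p=pickle.load(open('w5.pkl','rb'));im=cv2.imread('pics/w5.png')
hsv=cv2.cvtColor(im,cv2.COLOR_BGR2HSV)
m=cv2.inRange(hsv,(0,0,150),(180,80,255));k=np.zeros_like(m)
P=[]
for (x,y) in [(297,40),(418,103),(245,165)]:
    k[:]=0;k[y-12:y+12,x-12:x+12]=1
    M=cv2.moments(m*k,True);u=(M['m10']/M['m00'],M['m01']/M['m00']);q=ray(p,u,.037);P.append(q);print(u,M['m00'],q)
P=np.array(P);print('block',(P[1]+P[2])/2,[np.linalg.norm(P[i]-P[0]) for i in (1,2)])
for a,b in((0,1),(0,2)):
    d=P[b]-P[a];print(np.arctan2(d[1],d[0])%(np.pi/2))
cv2.imwrite('pics/w5j.png',cv2.resize(im[170:300,230:430],None,fx=4,fy=4,interpolation=cv2.INTER_CUBIC))
cv2.imwrite('pics/w5p.png',cv2.resize(im[50:210,220:450],None,fx=3.4,fy=3.4,interpolation=cv2.INTER_CUBIC))
E
```

```text
(296.9303278688525, 39.799180327868854) 244.0 [ 0.49947865 -0.27189275  0.037     ]
(416.81990521327015, 102.39810426540285) 211.0 [ 0.47323041 -0.36208171  0.037     ]
(244.49242424242425, 163.3181818181818) 132.0 [ 0.41006409 -0.24586488  0.037     ]
block [ 0.44164725 -0.3039733   0.037     ] [np.float64(0.09393092843354998), np.float64(0.09312578417069813)]
1.2875835574052787
1.2875318768734911
```

View pics/w5j.png

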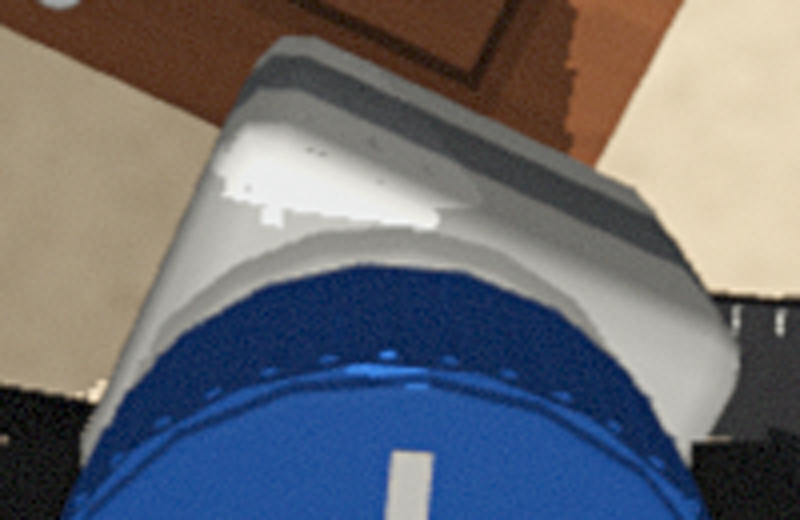

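View pics/w5p.png

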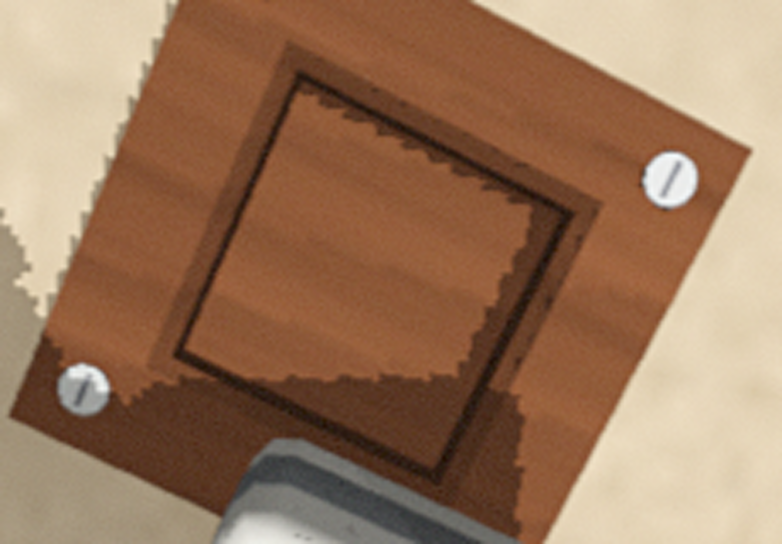

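```bash
python3 - <<'E'
from h import *
import pickle
p=pickle.load(open('w5.pkl','rb'))
f=lambda a,z:ray(p,np.array(a)/4+[230,170],z)
def ang(a,b): d=b-a;return np.arctan2(d[1],d[0])%(np.pi/2)
print(ang(f((330,47),.11),f((610,178),.11)))
print(ang(f((330,70),.13),f((600,190),.13)),ang(f((330,110),.15),f((640,243),.15)))
print(ang(f((205,200),.18),f((110,405),.18)))
print(f((330,47),.11),f((610,178),.11),f((205,200),.18),f((110,405),.18))
g=lambda a:ray(p,np.array(a)/3.4+[220,50],.036)
Q=[g(u) for u in [(288,42),(602,205),(440,490),(150,368)]];print((Q[0]+Q[2])/2,(Q[1]+Q[3])/2,[ang(Q[i],Q[(i+1)%4]) for i in range(4)])
E
```

```text
1.2966303376650778
1.3147322568303317 1.3253278529966055
1.2900597684708104
[ 0.41625581 -0.29826924  0.11      ] [ 0.40412232 -0.34141078  0.11      ] [ 0.40971316 -0.28876305  0.18      ] [ 0.38608726 -0.28195048  0.18      ]
[ 0.44317566 -0.30303432  0.036     ] [ 0.44086323 -0.30456002  0.036     ] [np.float64(1.2853396115868092), np.float64(1.2377950740216566), np.float64(1.3371592889748503), np.float64(1.2980987251743699)]
```

```bash
python3 -m inch '[{"x":0.02,"y":0.0005,"z":0,"wx":0,"wy":0,"wz":0.01,"gripper":0.5},{"x":0.042,"y":0.001,"z":0,"wx":0,"wy":0,"wz":0.01,"gripper":0.5},{"x":0.056,"y":0.0015,"z":0.01,"wx":0,"wy":0,"wz":0.01,"gripper":0.5},{"x":0.061,"y":0.0015,"z":0.03,"wx":0,"wy":0,"wz":0.01,"gripper":0.5},{"x":0.061,"y":0.0015,"z":0.052,"wx":0,"wy":0,"wz":0.01,"gripper":0.5},{"x":0.061,"y":0.0015,"z":0.064,"wx":0,"wy":0,"wz":0.01,"gripper":0.5},{"x":0.061,"y":0.0015,"z":0.068,"wx":0,"wy":0,"wz":0.01,"gripper":0.5},{"x":0.061,"y":0.0015,"z":0.068,"wx":0,"wy":0,"wz":0.01,"gripper":0.5},{"x":0.061,"y":0.0015,"z":0.068,"wx":0,"wy":0,"wz":0.01,"gripper":0.5}]' 60; python3 - <<'E'
from h import *
import pickle
pickle.dump(optics.camera_params('wrist'),open('w6.pkl','wb'))
cv2.imwrite('pics/w6.png',optics.camera('wrist'))
E
```

```text
t: 7.2
tcp_pos: [0.4425, -0.3046, 0.1254]
ee_rot: [[0.988, 0.154, 0.001], [0.154, -0.988, -0.001], [0.001, 0.001, -1.0]]
force: [0.8, -0.6, -6.9]
gripper_width: 0.059
```

View pics/w6.png

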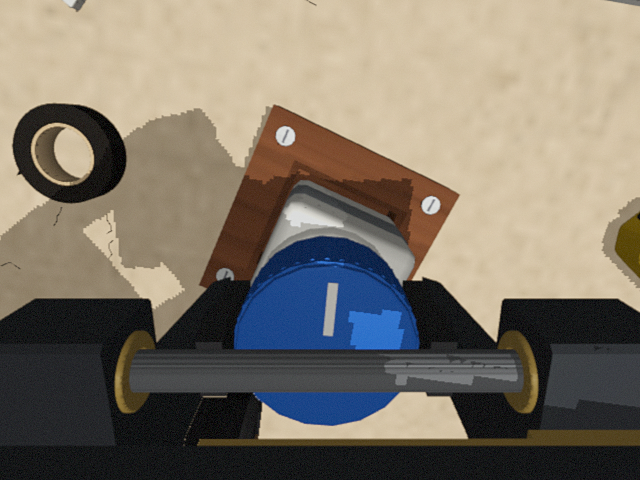

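```bash
python3 -m inch '[{"x":0,"y":0,"z":0.004,"wx":0,"wy":0,"wz":0,"gripper":0.5},{"x":0,"y":0,"z":0.008,"wx":0,"wy":0,"wz":0,"gripper":0.5},{"x":0,"y":0,"z":0.012,"wx":0,"wy":0,"wz":0,"gripper":0.5},{"x":0,"y":0,"z":0.015,"wx":0,"wy":0,"wz":0,"gripper":0.5}]' 60; 
```

```text
t: 7.75
tcp_pos: [0.4422, -0.3043, 0.1093]
ee_rot: [[0.988, 0.154, -0.0], [0.154, -0.988, 0.0], [-0.0, -0.0, -1.0]]
force: [-0.6, -0.0, -6.2]
gripper_width: 0.0593
```

```bash
python3 -m inch '[{"x":0,"y":0,"z":0.005,"wx":0,"wy":0,"wz":0,"gripper":0.5},{"x":0,"y":0,"z":0.01,"wx":0,"wy":0,"wz":0,"gripper":0.5},{"x":0,"y":0,"z":0.014,"wx":0,"wy":0,"wz":0,"gripper":0.5},{"x":0,"y":0,"z":0.017,"wx":0,"wy":0,"wz":0,"gripper":0.5},{"x":0,"y":0,"z":0.019,"wx":0,"wy":0,"wz":0,"gripper":0.5},{"x":0,"y":0,"z":0.02,"wx":0,"wy":0,"wz":0,"gripper":0.5},{"x":0,"y":0,"z":0.02,"wx":0,"wy":0,"wz":0,"gripper":0.5}]' 60; python3 -c "
from h import *
print(env.get_state());cv2.imwrite('pics/w7.png',optics.camera('wrist'));cv2.imwrite('pics/s7.png',optics.camera('scene'))"
```

```text
t: 8.62
tcp_pos: [0.4426, -0.3046, 0.0907]
ee_rot: [[0.988, 0.154, 0.001], [0.154, -0.988, -0.001], [0.001, 0.001, -1.0]]
force: [-1.4, 2.1, 5.5]
gripper_width: 0.0593
{'t': 8.625, 'joints': array([-8.20967155e-01,  5.01091608e-01,  1.64071478e+00, -7.72946378e-05,
        9.98271419e-01,  5.94933378e-01]), 'qd': array([ 0.00105191,  0.00032746,  0.00113896, -0.00073624, -0.0017041 ,
        0.00066497]), 'effort': array([-1.49110886e-01, -4.20552349e+01, -2.07380283e+01,  9.98554355e-02,
       -6.42542280e-01, -2.90411728e-03]), 'tcp_pos': array([ 0.44260272, -0.3046382 ,  0.09071283]), 'ee_rot': array([[ 9.88020768e-01,  1.54317830e-01,  9.84847518e-04],
       [ 1.54318924e-01, -9.88020415e-01, -1.15285353e-03],
       [ 7.95143598e-04,  1.29102384e-03, -9.99998851e-01]]), 'force': array([-1.41556567,  2.06244873,  5.4766763 ]), 'wrist_torque': array([ 0.36061774,  0.34070009, -0.02525423]), 'gripper_width': 0.0593203166687985}
```

View pics/w7.png

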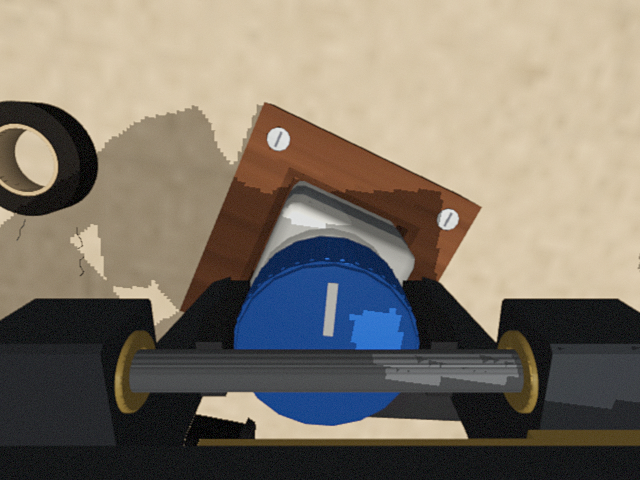

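```bash
python3 -m inch '[{"x":0,"y":0,"z":0,"wx":0,"wy":0,"wz":-0.1,"gripper":0.5},{"x":0,"y":0,"z":0,"wx":0,"wy":0,"wz":-0.2,"gripper":0.5},{"x":0,"y":0,"z":0,"wx":0,"wy":0,"wz":-0.3,"gripper":0.5},{"x":0,"y":0,"z":0,"wx":0,"wy":0,"wz":-0.4,"gripper":0.5},{"x":0,"y":0,"z":0,"wx":0,"wy":0,"wz":-0.5,"gripper":0.5},{"x":0,"y":0,"z":0,"wx":0,"wy":0,"wz":-0.6,"gripper":0.5},{"x":0,"y":0,"z":0,"wx":0,"wy":0,"wz":-0.7,"gripper":0.5}]' 60; python3 -c "
from h import *
s=env.get_state();print(s['force'],s['wrist_torque'],s['joints']);cv2.imwrite('pics/w8.png',optics.camera('wrist'))"
```

```text
t: 9.6
tcp_pos: [0.4422, -0.3037, 0.0908]
ee_rot: [[0.654, 0.756, -0.0], [0.756, -0.654, 0.001], [0.001, -0.001, -1.0]]
force: [-5.9, 8.7, 10.7]
gripper_width: 0.0587
[-5.8697723   8.73892928 10.70023839] [ 1.17488215  0.72536294 -0.37972895] [-8.20619378e-01  5.00460100e-01  1.64156988e+00  8.34625184e-04
  1.00051889e+00 -1.07673985e-01]
```

View pics/w8.png

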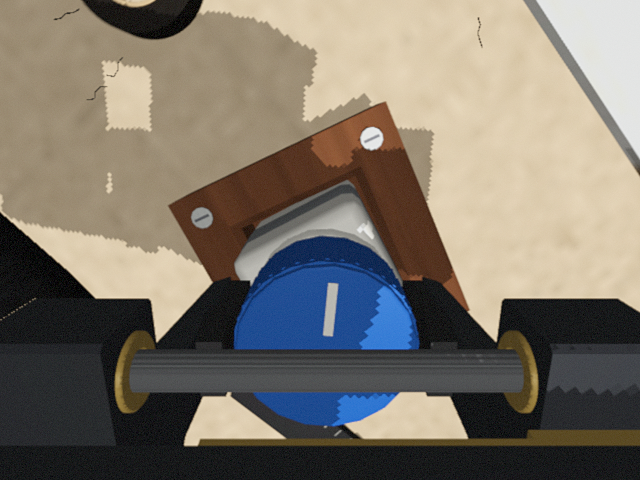

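```bash
python3 -m inch '[{"x":0,"y":-0.0005,"z":0,"wx":0,"wy":0,"wz":-0.1,"gripper":0.5},{"x":0,"y":-0.0005,"z":0,"wx":0,"wy":0,"wz":-0.2,"gripper":0.5},{"x":0,"y":-0.0005,"z":0,"wx":0,"wy":0,"wz":-0.3,"gripper":0.5},{"x":0,"y":-0.0005,"z":0,"wx":0,"wy":0,"wz":-0.4,"gripper":0.5},{"x":0,"y":-0.0005,"z":0,"wx":0,"wy":0,"wz":-0.5,"gripper":0.5},{"x":0,"y":-0.0005,"z":0,"wx":0,"wy":0,"wz":-0.58,"gripper":0.5},{"x":0,"y":-0.0005,"z":0,"wx":0,"wy":0,"wz":-0.64,"gripper":0.5},{"x":0,"y":-0.0005,"z":0,"wx":0,"wy":0,"wz":-0.64,"gripper":0.5}]' 60; python3 -c "
from h import *
import pickle
pickle.dump(optics.camera_params('wrist'),open('w9.pkl','wb'))
s=env.get_state();print(s['force'],s['wrist_torque'],s['joints']);cv2.imwrite('pics/w9.png',optics.camera('wrist'))"
```

```text
t: 10.65
tcp_pos: [0.4416, -0.3034, 0.091]
ee_rot: [[0.075, 0.997, -0.001], [0.997, -0.075, 0.001], [0.001, -0.001, -1.0]]
force: [-7.3, 8.5, 13.9]
gripper_width: 0.0591
[-7.31347436  8.49136627 13.86127467] [ 1.08170782  1.12713967 -0.2583317 ] [-8.20827214e-01  4.99095163e-01  1.64318255e+00  2.04757139e-04
  1.00070171e+00 -7.45398844e-01]
```

View pics/w9.png

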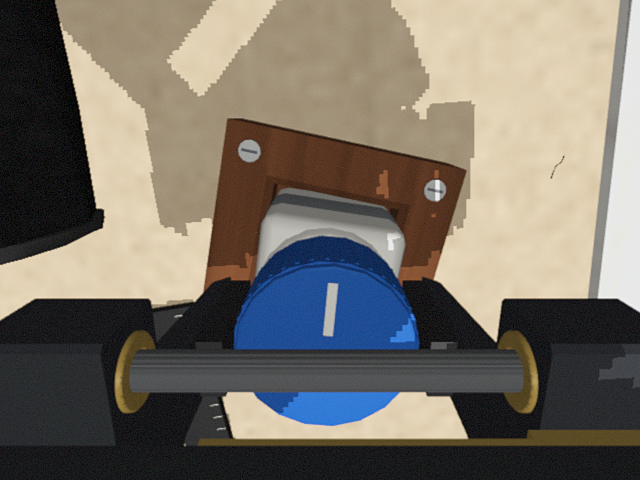

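```bash
python3 -m inch '[{"x":0.0006,"y":-0.0006,"z":0,"wx":0,"wy":0,"wz":0,"gripper":0.5},{"x":0.0006,"y":-0.0006,"z":-0.001,"wx":0,"wy":0,"wz":0,"gripper":0.5},{"x":0.0006,"y":-0.0006,"z":-0.0025,"wx":0,"wy":0,"wz":0,"gripper":0.5},{"x":0.0006,"y":-0.0006,"z":-0.004,"wx":0,"wy":0,"wz":0,"gripper":0.5},{"x":0.0006,"y":-0.0006,"z":-0.004,"wx":0,"wy":0,"wz":0,"gripper":0.5}]' 60; python3 -c "
from h import *
s=env.get_state();print(s['force'],s['wrist_torque']);cv2.imwrite('pics/w10.png',optics.camera('wrist'))"
```

```text
t: 11.32
tcp_pos: [0.4413, -0.3034, 0.0937]
ee_rot: [[0.076, 0.997, -0.0], [0.997, -0.076, 0.0], [0.0, -0.0, -1.0]]
force: [-1.2, 1.9, -2.2]
gripper_width: 0.0591
[-1.19713768  1.88574089 -2.1626135 ] [ 0.21999214  0.05789867 -0.11436102]
```

View pics/w10.png

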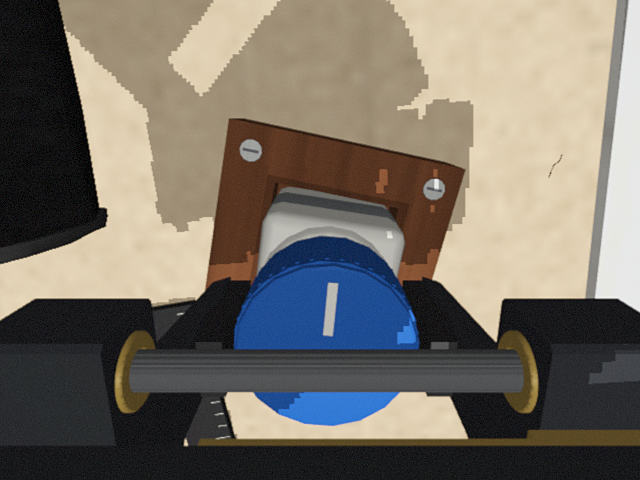

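```bash
python3 -m inch '[{"x":0,"y":0,"z":-0.002,"wx":0,"wy":0,"wz":0,"gripper":0.5},{"x":0,"y":0,"z":-0.003,"wx":0,"wy":0,"wz":0,"gripper":0.5},{"x":0,"y":0,"z":-0.004,"wx":0,"wy":0,"wz":0,"gripper":0.5},{"x":0,"y":0,"z":-0.004,"wx":0,"wy":0,"wz":0,"gripper":0.5}]' 60; python3 -c "
from h import *
s=env.get_state();print(s['force'],s['wrist_torque']);cv2.imwrite('pics/w11.png',optics.camera('wrist'))"
```

```text
t: 11.88
tcp_pos: [0.4415, -0.3036, 0.098]
ee_rot: [[0.076, 0.997, 0.0], [0.997, -0.076, -0.001], [-0.001, 0.001, -1.0]]
force: [-0.7, 0.6, -0.6]
gripper_width: 0.0591
[-0.65853894  0.61770226 -0.60818858] [-0.0233731  -0.0967778  -0.00625391]
```

View pics/w11.png

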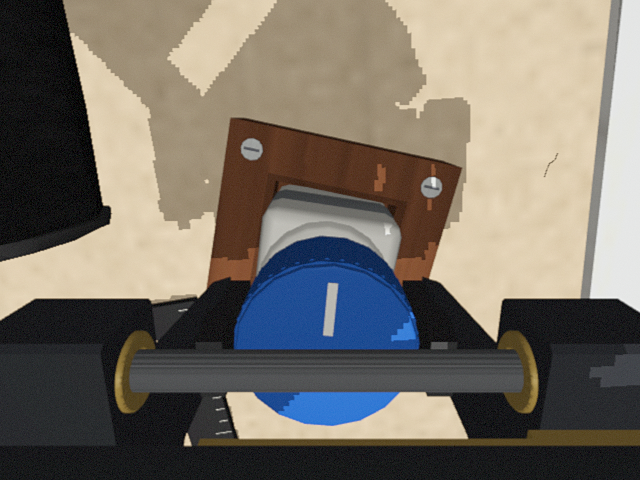

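The cap is free: the force is about the cap's own weight and the jar has stayed down. Lifting on.

```bash
python3 -m inch '[{"x":0,"y":0,"z":-0.005,"wx":0,"wy":0,"wz":0,"gripper":0.5},{"x":0,"y":0,"z":-0.012,"wx":0,"wy":0,"wz":0,"gripper":0.5},{"x":0,"y":0,"z":-0.022,"wx":0,"wy":0,"wz":0,"gripper":0.5},{"x":0,"y":0,"z":-0.034,"wx":0,"wy":0,"wz":0,"gripper":0.5},{"x":0,"y":0,"z":-0.046,"wx":0,"wy":0,"wz":0,"gripper":0.5},{"x":0,"y":0,"z":-0.054,"wx":0,"wy":0,"wz":0,"gripper":0.5},{"x":0,"y":0,"z":-0.058,"wx":0,"wy":0,"wz":0,"gripper":0.5},{"x":0,"y":0,"z":-0.058,"wx":0,"wy":0,"wz":0,"gripper":0.5},{"x":0,"y":0,"z":-0.058,"wx":0,"wy":0,"wz":0,"gripper":0.5},{"x":0,"y":0,"z":-0.058,"wx":0,"wy":0,"wz":0,"gripper":0.5}]' 60; python3 -c "
from h import *
s=env.get_state();print(s['force'],s['wrist_torque'],s['qd']);cv2.imwrite('pics/w12.png',optics.camera('wrist'));cv2.imwrite('pics/s12.png',optics.camera('scene'));cv2.imwrite('pics/t12.png',optics.camera('top'))"
```

```text
t: 13.18
tcp_pos: [0.4413, -0.3033, 0.1554]
ee_rot: [[0.076, 0.997, -0.0], [0.997, -0.076, 0.0], [0.0, -0.0, -1.0]]
force: [0.1, -0.3, -0.9]
gripper_width: 0.0593
[ 0.05765975 -0.29952725 -0.89414747] [-0.05613067 -0.03147316 -0.00417157] [ 0.00013707 -0.00040125 -0.00134142  0.00049566  0.00166698  0.00036802]
```

View pics/w12.png

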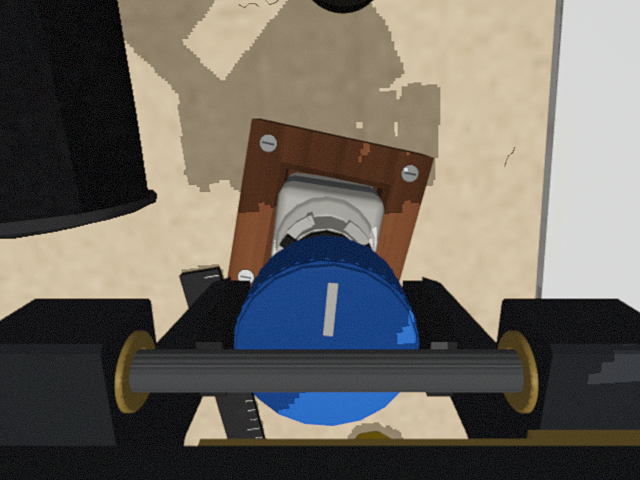

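View pics/s12.png

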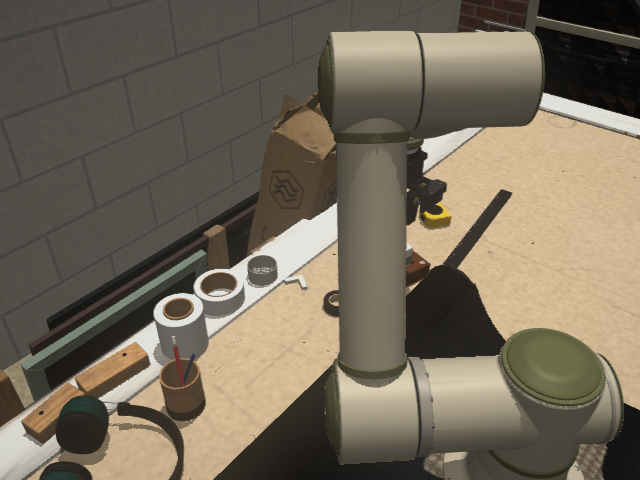

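View pics/t12.png

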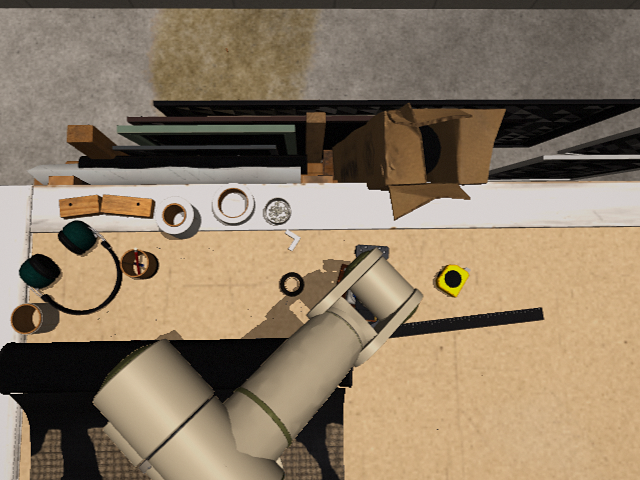

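The wrist view shows the open neck and threads around (325,230) standing square in the pocket, with the cap held above it. The bystanders in the top view look unmoved: tape (291,284), measure (452,280), tin (277,210), key (293,240). Handing in.

```bash
python3 -c "
from plant import env
print(env.finish_job())
s=env.get_state();print(s['t'],s['tcp_pos'],s['force'],s['gripper_width'])"
```

```text
the job is handed in; nothing more can be done
None
the job is handed in; nothing more can be done
```

I set the jar down in the pocket, unscrewed the cap by turning the gripper about 1.34 rad anticlockwise, and lifted it off. I then handed in the job at about 13.3 s, with the cap still gripped. I don't have a verdict, because the hand-in reports none and the state could not be read afterwards.

- **Jar seating:** the jar met the pocket floor at the expected tool height (TCP z 0.0907 m). The wrist picture after the lift shows the bare neck standing down and square in the block.
- **Cap release:** the cap's white line stayed fixed relative to the fingers, so it did not slip. The vertical force fell to about 0.6–0.9 N, which is roughly the cap's own weight.
- **Final pose:** the cap is about 65 mm above its screwed-on height, which puts its mid-point about 129 mm above jar_mid. It is still and upright, gripped at 59 mm with the grip set to 60 N.
- **Bystanders:** the tape, measure, tin and key are at the same pixels in the top view before and after. I did not compare the film roll separately.

**Checks that disagreed or failed:**
- **Camera disagreement:** the top camera placed the jar about 4–5 mm from where the wrist camera and the grasp put it. I relied on the wrist camera to place the jar in the block.
- **Side force:** about 11 N of side force built up while turning, and I eased it off before lifting.
- **Refused command:** the first move was refused because its rows left out some keys, so the arm did not move.
- **Hidden view:** in the last scene and top pictures the arm hides most of the block and jar. The final seating check therefore rests on the wrist camera and the forces.

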